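# Clamp a turned handle in the guarded bench fixture

### The arm

A 6-joint arm with a two-finger parallel gripper is mounted at the origin on the work surface. World frame = base frame: x ahead of the robot, y to its left, z up, the work surface at z = 0. Lengths are in m, angles in rad, forces in N, time in s.
With the tool pointing down it reaches from about 0.3 to 0.825 m from the base axis. Payload 5.4 kg.
Tool frame: the origin (TCP) lies on the centre line of the jaws, within the pads' length; the fingertips stand 17 mm ahead of it and the grasp point (between the pads) lies 2 mm behind it; z points along the fingers, y is the direction in which the jaws open and shut (so a half turn about z gives the same grasp; the last joint's range is limited). The gripper opens to 92 mm and grips with 3 to 60 N. Pads are 20 mm wide; open, the fingers measure 128 mm over their backs; the gripper's body (75 mm by 189 mm) begins 69 mm behind the grasp point.
Start: joints at [0.994, 0.158, 1.597, -0, 1.386, -0.21], TCP at [0.206, 0.537, 0.232] pointing down, gripper open.
Joint ranges: [-2.91, 2.91], [-0.94, 2.29], [0.18, 2.7], [-1.29, 4.43], [0.17, 2.64], [-3, 3]. Speed limits (rad/s): [2.57, 2.57, 3.14, 3.14, 3.14, 3.14].

### API

Orientations are given as a rotation vector (axis times angle).
In Python, from cell import manip gives the robot as it stands. The module is installed in compiled form; this text tells all that it offers.
- The arm moves only by the tool send_rows, never from a script. Its argument "moves" is a list of rows, each a list of 4 numbers: the shift along the world's x, y, z in mm, then the turn about the world's z in degrees. A call has 1 to 12 rows; each row is the pose to reach, as a shift and turn from the pose measured when the call began; what a row does not reach only later rows make up. A row lasts 1/8 s, in which the tool goes at most 62.5 mm and 10.7 degrees, less where a joint would pass 70% of its speed; a pose out of reach is approached as far as the arm can. A call with a gripper value outside its range is refused whole. "claw" is the opening, from 0 (shut) to 1 (fully open), set as the call begins (left out, the last holds). The fingers move at their own pace and stop on an object; "grip_force" is the grip in N (left out, the last holds). Time passes only in rows, so rows that repeat a pose let the fingers close. It gives the time, the measured TCP pose, the force and the opening at its end, in the units of the state.
- manip.read_state(): the state, without advancing time (a new reading comes with each control period).
- manip.capture(name): name is "scene" or "side" or "wrist"; returns (picture, depth): 400x640x3 uint8, red, green, blue; 400x640 float32, m along the optical axis (not along the pixel's ray), 0 where there is no reading.
- manip.camera_model(name): a dict with "intrinsics" (3x3 intrinsics, pixels), "rvec" (rotation vector, rad) and "tvec" (3), from world to camera coordinates, as OpenCV has them; the wrist camera has in their place "mount" (4x4, takes a point from camera to tool coordinates, whose origin is the TCP and whose axes are the flange's). Camera axes: x right, y down, z forward; pixel columns grow to the right and rows downward; lengths in m; the calibration is good to about 2 mm. A picture is of the moment at which its call begins: read the wrist's pose just before it. camera_model takes no time and is no camera call.
- manip.job_done(): hands the job in, once; it reports no verdict.
The state is a dict: "t": time; "q": joint angles; "dq": joint speeds; "tau": joint torques, N m; "position": TCP position; "orientation": TCP orientation; "ft_force": force on the tool from outside, world axes, zero at the start; "wrist_torque": the same for the moment, N m; "opening": opening from 0.0 (shut) to 1.0 (fully open).
Only numpy, scipy, OpenCV 4.12 (cv2) and the standard library are available. Lean on these libraries where they do the work, as an engineer would, in place of code of your own. Each camera call takes 0.05 s, during which the arm holds its last target. There are 200 camera calls.

### The job

Push the pale wooden handle that lies in the fixture's trough along the trough until its inner end sits fully home against the end stop under the guard. Then reach down through the window in the top of the guard and press the clamp lever fully down, without touching the guard anywhere, and draw the hand back out. Only push and press: do not lift the handle, and leave the other things on the table where they are.

Things in the scene. Friction and masses are not known exactly. Their poses are not given: they have to be found in the camera images.
- press: the fixture, fixed: steel base plate 225 x 180 x 10 mm with an aluminium trough, end stop and lever bracket. Origin on the table near the plate's middle, z up. The trough runs along the fixture's y, centre line at x = +30 mm, from y = -130 mm (outer end, outside the guard) to the stop at y = +50 mm; 44 mm wide, walls 6 mm thick and 46 mm high, 31 mm clear between them, floor at 26 mm
- stop (a point): centre of the end stop's face, at y = +50 mm of the fixture and 40 mm above the table (the height of the handle's axis); the handle's inner end must meet it. Rigid
- handle: pale wooden handle, a loose plain cylinder 28 mm in diameter, 200 mm long, about 0.1 kg, lying in the trough, axis 40 mm above the table. Origin at its middle on its axis; its y axis points along it to the stop. Starts 30 to 60 mm short of the stop and slides easily (about 1 N). When home, its outer end still sticks out 20 mm beyond the trough
- handle_nose (a point): centre of the handle's inner end face (towards the stop)
- handle_tail (a point): centre of the handle's outer end face, outside the guard: the end to push, towards the fixture's +y; free space around and below it down to the table
- guard: the guard over the fixture, fixed, not to be touched: grey metal frame with clear panels, top surface 148 mm above the table. Origin on the table within about 11 mm of the fixture's, axes parallel to it. Outer faces at x = -121 and +111 mm, y = -91 and +91 mm. On the -y side it is open below 72 mm, where the trough comes out
- window (a point): centre of the rectangular window in the guard's top, in the plane of the top surface, 148 mm above the table. The opening is 100 mm along the guard's x and 90 mm along its y; the top is 6 mm thick
- paddle (a point): centre of the top face of the lever's flat metal paddle, under the window; it moves with the lever. The paddle is 46 mm (along x) by 50 mm (along y). Lever raised (0), this point is about 131 mm above the table, 17 mm below the guard's top; fully down it is 95 mm above the table and the face is level
- lever (a joint): angle of the clamp lever, rad: 0 raised, 0.30 fully down on its own stop; starts at 0 to 0.06. Pivot parallel to the fixture's y, at its x = +75 mm, 85 mm above the table; the paddle is 125 mm from it towards -x. Pressing down takes about 7 N on the paddle; it is stiff and stays where it is left
- handle_black: bystander: black handle, 28 x 200 mm, lying on the table beside the trough, about 110 mm from its line; origin under its middle
- handle_walnut: bystander: dark wooden handle, 28 x 200 mm, lying on the table; origin under its middle
- sleeve_a: bystander: small black ribbed sleeve, 16 x 36 mm, lying on the table; origin under its middle
- sleeve_b: bystander: small black ribbed sleeve, 16 x 36 mm, lying on the table; origin under its middle
- caliper: bystander: steel caliper, 230 mm long, 10 mm high, lying on the table before the guard; origin under its middle
- pencil: bystander: black pencil, 7 x 168 mm, lying on the table; origin under its middle
- cup: bystander: white cup, 76 mm wide and 95 mm high, standing on the table; origin under its middle

How it is judged:
On the way, in this order (a step that is already met when the one before it is completed fails the run):
1. the handle is home against the stop, lever still up (distance between handle_nose and stop below 0.006 m and linear speed of handle below 0.02 m/s and value of joint lever below 0.12 rad), for 0.2 s.
2. the lever is pressed fully down (value of joint lever above 0.27 rad), for 0.2 s.
At the end, for the whole second after the job is handed in: the handle lies in the trough with its inner end within 6 mm of the stop and at rest, and the lever stands at 0.27 rad or more (distance between handle_nose and stop below 0.006 m and linear speed of handle below 0.02 m/s and value of joint lever above 0.27 rad and height (world z) of handle below 0.045 m); the robot touches nothing.
It fails at once if the robot touches the guard (contact force between any of the fingers, the arm and guard above 0.5 N).
It fails at once if the handle is lifted or tipped out of the trough (height (world z) of handle above 0.05 m or angle between handle's own y axis and vertical below 1.42 rad or angle between handle's own y axis and vertical above 1.72 rad).
It fails at once if another thing is moved by more than 20 mm (distance of any of handle_black, handle_walnut, sleeve_a, sleeve_b, caliper, pencil, cup from where it was at the start of the episode above 0.02 m).
It also fails if it takes over 43 s, if anything falls off the work surface, if the arm or the gripper's body presses on something with over 40 N, if the wrist force passes 120 N, or if a joint passes its speed limit or range.

## Working session

There is one attempt and no reset: what is moved stays moved. The work goes in short steps, Python scripts to look and compute and a tool call to move; the robot and the scene stay as the last step left them, time stands still between calls to the robot, and variables do not carry over. Pictures are saved under pics/ and viewed, about 8 in all and at most 12, crops included, and the job is handed in when it is done.

Besides the shell and the picture viewer there is one more tool, called after "Emit:" as a command line: name --pt "numbers of a row" for each row, then --argument value for the rest. send_rows: Moves the arm, as the interface text tells. Its arguments: {"type":"object","properties":{"moves":{"type":"array","items":{"type":"array","items":{"type":"number"}}},"claw":{"type":"number"},"grip_force":{"type":"number"}},"required":["moves"]}

```bash
mkdir -p pics; cat > h.py <<'E'
import numpy as np, cv2
from cell import manip
R=lambda v: cv2.Rodrigues(np.array(v,float))[0]
def cam(n,st=None):
    m=manip.camera_model(n); K=np.array(m["intrinsics"])
    if "mount" in m:
        T=np.eye(4);T[:3,:3]=R(st["orientation"]);T[:3,3]=st["position"];T=T@np.array(m["mount"])
        return K,T[:3,:3],T[:3,3]
    r=R(m["rvec"]);return K,r.T,-r.T@np.array(m["tvec"]).ravel()
def plane(c,uv,z):
    K,r,o=c; d=r@np.linalg.inv(K)@np.array([uv[0],uv[1],1.]); return o+d*(z-o[2])/d[2]
def cloud(c,D):
    K,r,o=c; v,u=np.indices(D.shape); p=np.stack([u,v,np.ones_like(u)],-1)@np.linalg.inv(K).T*D[...,None]
    P=p@r.T+o; P[D<=0]=np.nan; return P
def proj(c,P):
    K,r,o=c; q=K@(r.T@(np.array(P)-o)); return q[:2]/q[2]
def snap(n):
    st=manip.read_state(); im,D=manip.capture(n); c=cam(n,st)
    np.savez(f"{n}.npz",im=im,D=D,K=c[0],r=c[1],o=c[2]); return im,D,c
def load(n):
    z=np.load(f"{n}.npz"); return z["im"],z["D"],(z["K"],z["r"],z["o"])
E
python3 - <<'E'
from h import *
for n in ["scene","side","wrist"]:
    im,D,c=snap(n); cv2.imwrite(f"pics/{n}0.png",im[...,::-1]); print(n,c[2],c[1][:,2])
s=manip.read_state();print(s["t"],s["position"],s["orientation"],R(s["orientation"]).round(3))
E
```

```text
scene [0.98690011 0.52914014 0.75149514] [-0.42907423 -0.62410413 -0.65298495]
side [ 0.36785893 -1.13477209  0.82051619] [ 0.16252469  0.82499299 -0.54126915]
wrist [0.14242935 0.56097443 0.38352895] [ 0.22572559 -0.08911888 -0.97010607]
0.15 [0.20598292 0.53634178 0.23082688] [-5.72908381e-01 -3.08829887e+00  2.17211880e-03] [[-0.933  0.359 -0.001]
 [ 0.359  0.933 -0.001]
 [ 0.    -0.001 -1.   ]]
```

View pics/scene0.png

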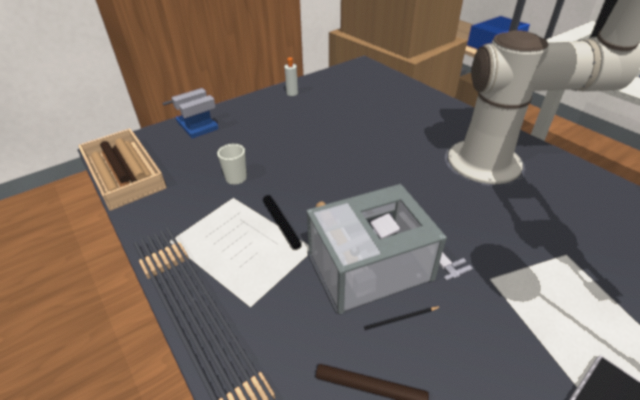

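View pics/side0.png

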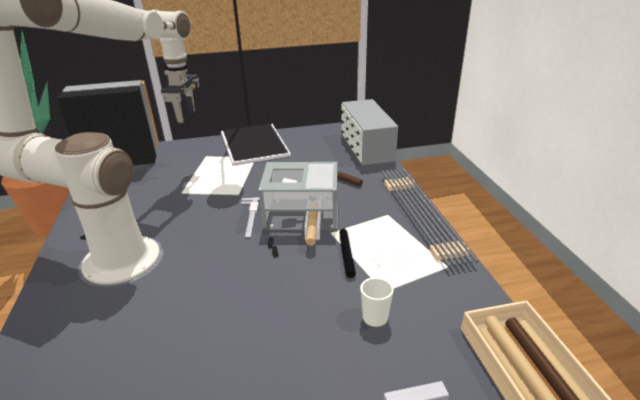

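The scene view shows the guard at about (375,250), with the window and pale paddle at (385,225). The side view shows the guard at (300,190), with the pale handle tail at (311,230) pointing toward the camera. Next I'll measure with depth.

```bash
python3 - <<'E'
from h import *
out=[]
for n,(x0,y0,x1,y1) in {"scene":(290,175,480,295),"side":(230,150,370,270)}.items():
    im,D,c=load(n); P=cloud(c,D)
    m=(abs(P[...,2]-.148)<.008)&(P[...,0]>.2)&(P[...,0]<.9)&(abs(P[...,1])<.5)
    k,l,s,_=cv2.connectedComponentsWithStats(m.astype(np.uint8)); i=1+np.argmax(s[1:,4]); q=P[l==i]
    print(n,s[i],cv2.minAreaRect((q[:,:2]*1000).astype(np.float32)),np.median(q[:,2]))
    hsv=cv2.cvtColor(im,cv2.COLOR_RGB2HSV)
    out.append(cv2.resize(im[y0:y1,x0:x1,::-1],None,fx=4,fy=4,interpolation=cv2.INTER_CUBIC)[:480,:760])
    w=(hsv[...,0]>8)&(hsv[...,0]<25)&(hsv[...,1]>80)&(hsv[...,2]>120)&(abs(P[...,2]-.045)<.02)&(P[...,0]>.3)&(P[...,0]<.8)&(abs(P[...,1])<.4)
    q=P[w]; print("wood",len(q)); 
    if len(q)>5: print(np.median(q,0),q.min(0),q.max(0),np.argwhere(w).mean(0))
cv2.imwrite("pics/c1.png",out[0]);cv2.imwrite("pics/c2.png",out[1])
E
```

```text
scene [ 307  184  140   91 5998] ((552.7509765625, 102.81525421142578), (185.5369873046875, 234.5797576904297), 75.6275863647461) 0.14661661102087725
wood 20
[ 0.54620469 -0.09876822  0.05132623] [ 0.53807126 -0.10364571  0.04855066] [ 0.55344002 -0.09047937  0.05396877] [203.6 320. ]
side [ 259  162   78   31 1852] ((550.7651977539062, 100.55464172363281), (189.88934326171875, 230.97401428222656), 75.70458984375) 0.14827580742393953
wood 271
[ 0.55449458 -0.05696982  0.0523993 ] [ 0.52901867 -0.11036373  0.02941204] [0.58764369 0.03879594 0.05862483] [227.96309963 311.35055351]
```

View pics/c1.png

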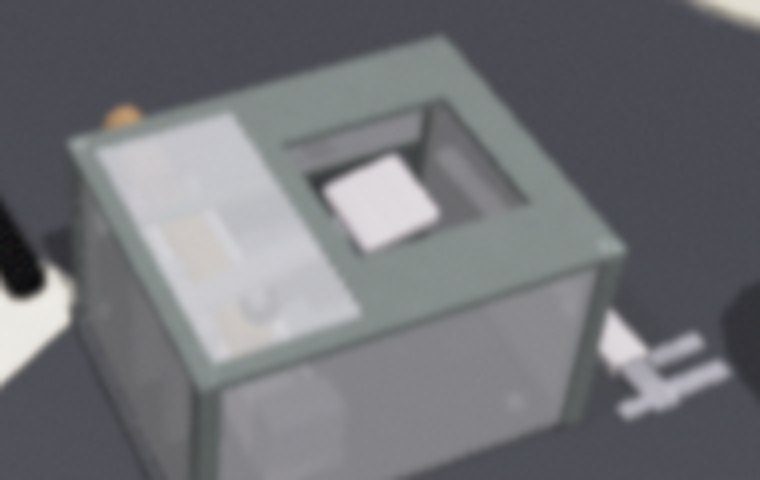

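View pics/c2.png

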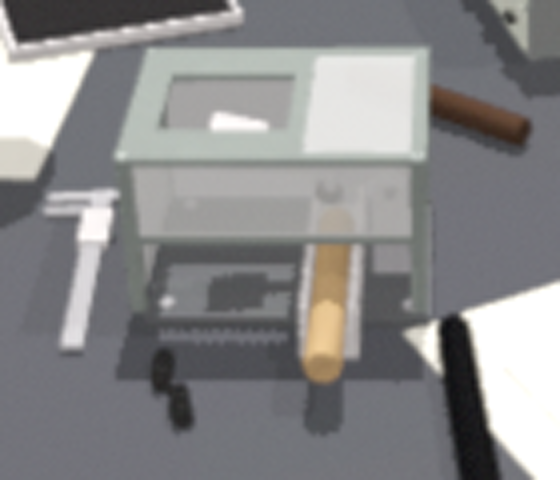

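Crop 1 shows the window corners at about (285,145), (445,100), (527,203), (362,255) and the paddle inside. Crop 2 shows the handle tail face at about (323,362), the sleeves about 100 mm to its left and the black handle to its right. Next I'll cast rays for the window, paddle and tail.

```bash
python3 - <<'E'
from h import *
a=np.deg2rad(-14.35); M=np.array([[np.cos(a),np.sin(a)],[-np.sin(a),np.cos(a)]])
g=np.array([.5515,.1015])-M.T@[-.005,0]
F=lambda p:(M@(np.array(p)[...,:2]-g).T).T*1000
print("guard origin",g)
_,_,c=load("scene"); 
for nm,pts,z in [("win",[(285,145),(445,100),(527,203),(362,255)],.148),("pad",[(323,190),(395,153),(440,213),(370,250)],.131)]:
    w=np.array([plane(c,(u/4+290,v/4+175),z) for u,v in pts]); print(nm,w.mean(0),F(w).round(),F(w).mean(0))
im,D,c=load("side"); P=cloud(c,D); hsv=cv2.cvtColor(im,cv2.COLOR_RGB2HSV)
w=(hsv[...,0]>8)&(hsv[...,0]<25)&(hsv[...,1]>80)&(hsv[...,2]>120)&(abs(P[...,2]-.045)<.02)&(P[...,0]>.5)&(P[...,0]<.6)&(P[...,1]<.05)&(P[...,1]>-.15)
f=F(P[w]);z=P[w][:,2]
for lo in range(-220,-60,20):
    k=(f[:,1]>=lo)&(f[:,1]<lo+20)
    if k.sum()>3: print(lo,k.sum(),np.median(f[k,0]).round(1),f[k,0].min().round(),f[k,0].max().round(),z[k].max().round(4))
print(F(plane(c,(310.7,240.5),.04)), f[:,1].min(), plane(c,(310.7,240.5),.04))
print(manip.camera_model("wrist"))
E
```

```text
guard origin [0.556344   0.10026078]
win [0.51418698 0.11525898 0.148     ] [[  4. -39.]
 [-93. -38.]
 [-92.  47.]
 [  3.  47.]] [-44.55893694   4.0818691 ]
pad [0.52464778 0.11150887 0.131     ] [[ -8. -16.]
 [-58. -27.]
 [-57.  23.]
 [-11.  32.]] [-33.49506878   3.04141203]
-220 44 35.5 24.0 47.0 0.0556
-200 45 38.8 24.0 50.0 0.0586
-180 36 37.5 25.0 49.0 0.0567
-160 34 37.6 25.0 48.0 0.0561
-140 30 36.6 25.0 47.0 0.0582
-120 23 37.0 28.0 46.0 0.0559
-100 27 38.8 27.0 48.0 0.0554
-80 29 37.7 25.0 48.0 0.0555
[  37.34853841 -196.39942428] -206.62350452221975 [ 0.54385073 -0.09926758  0.04      ]
{'intrinsics': array([[308.99881679,   0.        , 316.77968779],
       [  0.        , 308.99881679, 197.38515134],
       [  0.        ,   0.        ,   1.        ]]), 'mount': array([[ 3.39978658e-05, -9.70031481e-01, -2.42979266e-01,
         6.81832369e-02],
       [ 9.99999750e-01,  2.04523447e-04, -6.76585816e-04,
         1.58259674e-05],
       [ 7.06004498e-04, -2.42979183e-01,  9.70031246e-01,
        -1.52781585e-01],
       [ 0.00000000e+00,  0.00000000e+00,  0.00000000e+00,
         1.00000000e+00]])}
```

The trough line lies at guard x of about 37 mm and the tail at about y = -200 mm. I'm moving above the window for a close look with the wrist camera.

Emit:
send_rows --pt "20 -30 50 -5" --pt "50 -75 50 -12" --pt "85 -130 50 -20" --pt "120 -185 50 -28" --pt "155 -240 50 -36" --pt "190 -295 50 -44" --pt "225 -350 50 -52" --pt "260 -405 50 -60" --pt "295 -460 50 -68" --pt "320 -500 50 -76" --pt "338 -526 50 -83.35" --pt "338 -526 50 -83.35" --claw 0 --grip_force 20

```text
t: 1.65
position: [0.5445, 0.0084, 0.2801]
orientation: [-2.483, -1.921, 0.002]
ft_force: [0.1, 0.5, 0.7]
opening: 0.005
```

```bash
python3 - <<'E'
from h import *
im,D,c=snap("wrist"); cv2.imwrite("pics/w1.png",im[...,::-1]); s=manip.read_state()
print(s["t"],s["position"],s["q"],s["opening"],R(s["orientation"]).round(3),c[2])
E
```

```text
1.7 [0.54387528 0.00985043 0.28027389] [-2.04542760e-01  5.02649143e-02  1.61771337e+00  7.13597345e-04
  1.47641631e+00  4.65588003e-02] 0.004774501213216868 [[ 0.249  0.969 -0.003]
 [ 0.969 -0.249  0.001]
 [ 0.001 -0.003 -1.   ]] [0.56153985 0.07402907 0.4328752 ]
```

View pics/w1.png

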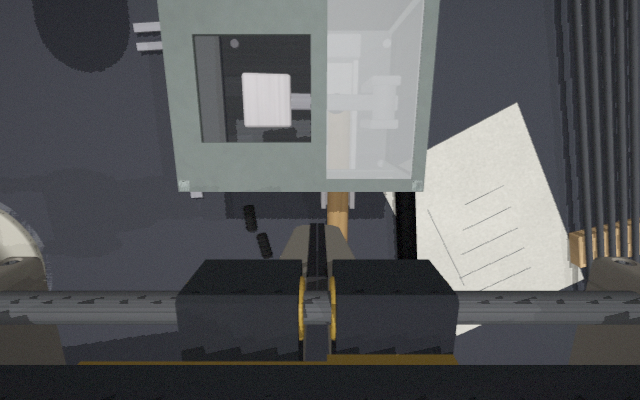

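Wrist view: window corners are at about (193,35), (311,35), (311,143), (202,143), the paddle spans (243–291, 73–127), and the guard's near edge is at row 191. The fingers hide the handle tail.

```bash
cat >> h.py <<'E'
a=np.deg2rad(-14.35); M=np.array([[np.cos(a),np.sin(a)],[-np.sin(a),np.cos(a)]]); g=np.array([.556344,.10026])
F=lambda p:(M@(np.array(p)[...,:2]-g).T).T*1000
W=lambda f:g+M.T@(np.array(f)/1000)
E
python3 - <<'E'
from h import *
im,D,c=load("wrist"); P=cloud(c,D); hsv=cv2.cvtColor(im,cv2.COLOR_RGB2HSV)
for nm,pts,z in [("win",[(193,35),(311,35),(311,143),(202,143)],.148),("guardnear",[(177,191),(423,191)],.148),("pad",[(242,72),(291,73),(292,128),(245,129)],.129)]:
    w=np.array([plane(c,p,z) for p in pts]); print(nm,F(w).round(1).tolist(),F(w).mean(0),w.mean(0))
pad=(hsv[...,2]>185)&(hsv[...,1]<30); pad[:, :235]=0;pad[:,300:]=0;pad[:65]=0;pad[140:]=0
q=P[pad]; f=F(q); print("pad pts",len(q),f.min(0),f.max(0),f.mean(0),q.mean(0)); A=np.c_[f,np.ones(len(f))]; print("plane",np.linalg.lstsq(A,q[:,2]*1000,rcond=None)[0])
t=(abs(P[...,2]-.148)<.006); r=np.argwhere(t[:195,160:440]); q=P[:195,160:440][t[:195,160:440]]; ff=F(q); print("top",ff.min(0),ff.max(0),np.median(q[:,2]))
w=(hsv[...,0]>8)&(hsv[...,0]<25)&(hsv[...,1]>80)&(hsv[...,2]>100); w[:192]=0; w[240:]=0;w[:,:320]=0;w[:,360:]=0
f=F(P[w]); z=P[w][:,2]; print("wood",len(f),f[:,0].min(),f[:,0].max(),np.median(f,0),z.max())
E
```

```text
win [[-92.8, 45.5], [6.3, 45.1], [5.6, -44.4], [-93.7, -44.1]] [-43.63969324   0.5224963 ] [0.51419537 0.11158205 0.148     ]
guardnear [[-121.6, -88.9], [111.1, -89.6]] [ -5.24072773 -89.22063836] [0.52915394 0.01512195 0.148     ]
pad [[-57.8, 19.0], [-12.7, 17.9], [-12.9, -31.5], [-58.1, -32.3]] [-35.36681716  -6.73151202] [0.52041227 0.10250399 0.129     ]
pad pts 2365 [nan nan] [nan nan] [nan nan] [nan nan nan]
 ** On entry to DLASCL parameter number  4 had an illegal value
 ** On entry to DLASCL parameter number  4 had an illegal valueTraceback (most recent call last):
  File "<stdin>", line 6, in <module>
    x, resids, rank, s = _umath_linalg.lstsq(a, b, rcond,
                         ~~~~~~~~~~~~~~~~~~~^^^^^^^^^^^^^
                                             signature=signature)
                                             ^^^^^^^^^^^^^^^^^^^^
    raise LinAlgError("SVD did not converge in Linear Least Squares")
numpy.linalg.LinAlgError: SVD did not converge in Linear Least Squares
```

The window checks out at 99 x 90 mm, centred at guard (-44, 0.5). The paddle is at about (-35, -7). Next I'll go behind the tail and down, fingers shut.

Emit:
send_rows --pt "-3 -45 0 0" --pt "-7 -100 0 0" --pt "-10 -146 0 0" --pt "-10 -146 -40 0" --pt "-10 -146 -90 0" --pt "-10 -146 -140 0" --pt "-10 -146 -190 0" --pt "-10 -146 -225 0" --pt "-10 -146 -225 0" --pt "-10 -146 -225 0"

```text
t: 2.95
position: [0.5349, -0.1359, 0.057]
orientation: [-2.48, -1.927, 0.0]
ft_force: [0.2, 0.8, 0.7]
opening: 0.003
```

```bash
python3 - <<'E'
from h import *
s=manip.read_state(); print(s["t"],s["position"],F(s["position"]),s["ft_force"])
im,D,c=snap("side"); a=im[130:290,220:400,::-1]; im2,_,c2=snap("wrist")
cv2.imwrite("pics/s2.png",np.hstack([cv2.resize(a,(450,400),interpolation=cv2.INTER_CUBIC),im2[:,150:500,::-1]]))
E
```

```text
2.95 [ 0.53491661 -0.13585131  0.05703429] [  37.7600436 -234.0552559] [0.22988124 0.79749034 0.70572323]
```

View pics/s2.png

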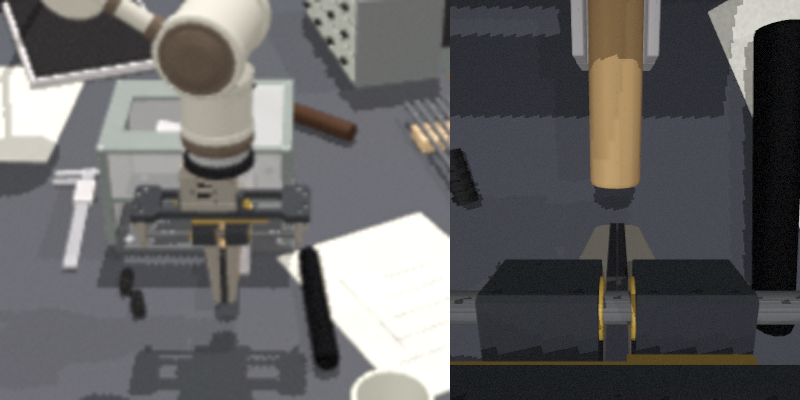

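The fingers are lined up behind the tail: tail end at (314,188) and trough mouth at row ~68 in full-frame wrist pixels. The bystanders are clear of the hand.

```bash
python3 - <<'E'
from h import *
_,D,c=load("wrist"); P=cloud(c,D)
print("tail", F(plane(c,(314,187),.04)),F(plane(c,(314,187),.054)))
for z in (.046,.056): print("mouth",z,F(plane(c,(281,68),z)),F(plane(c,(350,68),z)))
for v in (60,100,140,170): print(v,P[v,310:320].mean(0),F(P[v,314]))
for u in (278,281,350,353): print(P[50,u])
E
```

```text
tail [  36.48124769 -203.16408903] [  36.58872234 -200.14905681]
mouth 0.046 [  20.25620304 -141.51655428] [  54.49395873 -141.49156751]
mouth 0.056 [  21.32307046 -143.03559594] [  53.47745228 -143.01212963]
60 [ 0.55764179 -0.04361965  0.05314798] [  36.67925007 -138.93515855]
100 [ 0.55314983 -0.06110648  0.0535095 ] [  36.65552339 -157.11063232]
140 [ 0.54838757 -0.07961439  0.0534597 ] [  36.62387257 -176.2418317 ]
170 [ 0.5446111  -0.09430144  0.05325292] [  36.59324127 -191.49637602]
[ 0.54174153 -0.0336335   0.04620213]
[ 0.54311231 -0.03377973  0.04522709]
[ 0.57586568 -0.04233493  0.04620532]
[ 0.57733483 -0.04264686  0.04590477]
```

The mouth at guard y = -141.5 gives a fixture offset of about -11 mm, so the tail should be home at about y = -161, 40 mm of travel. Pushing now.

Emit:
send_rows --pt "2 10 -5 0" --pt "5 19 -5 0" --pt "6 24 -5 0" --pt "7.5 29 -5 0" --pt "8.7 34 -5 0" --pt "10 38.8 -5 0" --pt "11.2 43.6 -5 0" --pt "12.4 48.5 -5 0" --pt "13 51.4 -5 0" --pt "13.6 53.3 -5 0" --pt "13.6 53.3 -5 0"

```text
t: 4.42
position: [0.549, -0.0829, 0.0525]
orientation: [2.481, 1.927, 0.001]
ft_force: [0.2, -0.1, -0.0]
opening: 0.004
```

```bash
cat > look.py <<'E'
from h import *
s=manip.read_state(); print(s["t"],s["position"],F(s["position"]),s["ft_force"])
im,D,c=snap("wrist"); P=cloud(c,D); hsv=cv2.cvtColor(im,cv2.COLOR_RGB2HSV)
w=(hsv[...,0]>8)&(hsv[...,0]<25)&(hsv[...,1]>80)&(hsv[...,2]>100);w[245:]=0;w[:,:270]=0;w[:,370:]=0
r=np.argwhere(w[:,310:320]); print("tail row",r[:,0].max(),F(plane(c,(314,r[:,0].max()),.04)))
d=hsv[...,2].astype(float)
E
python3 look.py
```

```text
4.425 [ 0.54899642 -0.08291756  0.05252396] [  38.28122228 -179.28344191] [ 0.23989051 -0.09576598 -0.01661907]
tail row 231 [  36.42297079 -172.50639283]
```

Emit:
send_rows --pt "0.7 2.9 0 0" --pt "1.2 4.8 0 0" --pt "1.7 6.8 0 0" --pt "2 7.8 0 0" --pt "2.2 8.7 0 0" --pt "2.2 8.7 0 0"

```text
t: 5.22
position: [0.5512, -0.0742, 0.0525]
orientation: [2.481, 1.926, 0.001]
ft_force: [-0.2, -0.5, -0.2]
opening: 0.004
```

```bash
python3 look.py
```

```text
5.225 [ 0.55119094 -0.0741824   0.05249017] [  38.24230998 -170.27692368] [-0.22405688 -0.48158401 -0.22888864]
tail row 232 [  36.38377881 -164.08650592]
```

Not yet at the stop; I'll continue in 1 mm steps and watch the force.

Emit:
send_rows --pt "0.25 1 0 0" --pt "0.5 1.9 0 0" --pt "0.75 2.9 0 0" --pt "0.75 2.9 0 0"

```text
t: 5.78
position: [0.5519, -0.0711, 0.0525]
orientation: [2.481, 1.927, 0.001]
ft_force: [0.9, 0.0, 0.1]
opening: 0.004
```

Emit:
send_rows --pt "0.25 1 0 0" --pt "0.5 1.9 0 0" --pt "0.5 1.9 0 0"

```text
t: 6.15
position: [0.5523, -0.0699, 0.0525]
orientation: [2.48, 1.926, -0.0]
ft_force: [-1.9, -4.2, 0.2]
opening: 0.003
```

Emit:
send_rows --pt "0.25 1 0 0" --pt "0.5 1.9 0 0" --pt "0.5 1.9 0 0"

```text
t: 6.52
position: [0.5525, -0.0698, 0.0525]
orientation: [2.478, 1.926, -0.004]
ft_force: [-3.5, -9.2, -0.2]
opening: 0.001
```

```bash
python3 look.py
```

```text
6.525 [ 0.55246565 -0.06981383  0.05252093] [  38.39452392 -165.72872012] [-3.4737792  -9.22759444 -0.19319326]
tail row 232 [  36.52963091 -159.59423167]
```

The arm stalls with a rising 9 N reaction and the tail reads y = -159.6 against -161 predicted, so the handle is home. I'll back off, rise and go above the window.

Emit:
send_rows --pt "-4 -15 0 0" --pt "-11 -43 0 0" --pt "-11 -43 0 0" --pt "-11 -43 50 0" --pt "-11 -43 110 0" --pt "-11 -43 170 0" --pt "-11 -43 225 0" --pt "-15 0 225 0" --pt "-22 55 225 0" --pt "-29 110 225 0" --pt "-36 175 225 0" --pt "-36 175 225 0"

```text
t: 8.07
position: [0.5154, 0.1096, 0.2775]
orientation: [2.474, 1.934, -0.003]
ft_force: [0.5, -0.9, -0.5]
opening: 0.007
```

Emit:
send_rows --pt "0 0 0 0"

```text
t: 8.2
position: [0.5152, 0.11, 0.2774]
orientation: [2.473, 1.936, -0.003]
ft_force: [0.1, -0.7, 0.1]
opening: 0.004
```

```bash
python3 - <<'E'
from h import *
s=manip.read_state(); print(s["t"],s["position"],F(s["position"]),s["ft_force"],R(s["orientation"]).round(3))
im,D,c=snap("wrist"); im2,D2,c2=snap("side")
b=im2[130:290,220:400,::-1]
cv2.imwrite("pics/w3.png",np.hstack([cv2.resize(b,(450,400),interpolation=cv2.INTER_CUBIC),im[:,150:500,::-1]]))
E
```

```text
8.2 [0.51522693 0.10997837 0.27740071] [-42.24285041  -0.77549015] [ 0.09520484 -0.66747005  0.09254542] [[ 0.24   0.971 -0.001]
 [ 0.971 -0.24  -0.002]
 [-0.002 -0.    -1.   ]]
```

View pics/w3.png

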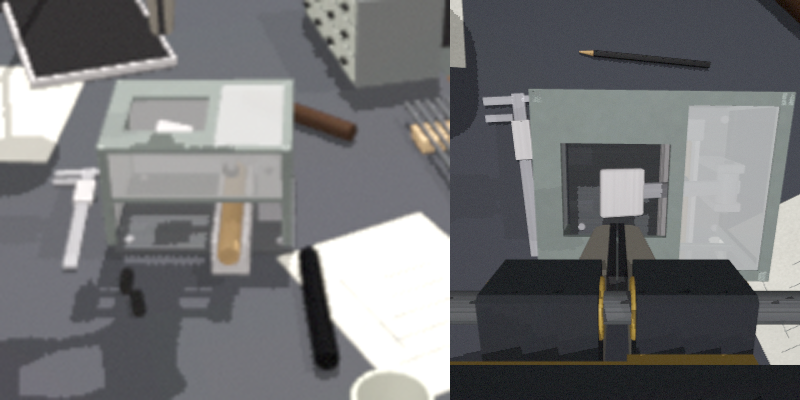

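The handle is well in, the paddle is still raised at crop (622,192), and the hand is above it with the window clear all round. Next I'll descend through the window centre and press.

Emit:
send_rows --pt "1.7 -5.6 0 0" --pt "1.7 -5.6 -30 0" --pt "1.7 -5.6 -65 0" --pt "1.7 -5.6 -95 0" --pt "1.7 -5.6 -115 0" --pt "1.7 -5.6 -115 0"

```text
t: 9.05
position: [0.5161, 0.1023, 0.1607]
orientation: [-2.476, -1.931, 0.008]
ft_force: [-1.0, -0.8, 0.7]
opening: 0.007
```

Emit:
send_rows --pt "0 0 -8 0" --pt "0 0 -14 0" --pt "0 0 -20 0" --pt "0 0 -25 0" --pt "0 0 -30 0" --pt "0 0 -35 0" --pt "0 0 -40 0" --pt "0 0 -44 0" --pt "0 0 -44 0"

```text
t: 10.18
position: [0.5161, 0.1026, 0.1169]
orientation: [-2.476, -1.932, 0.007]
ft_force: [0.1, 0.3, -0.1]
opening: 0.007
```

Emit:
send_rows --pt "0 0 -2 0" --pt "0 0 -4 0" --pt "0 0 -6 0"

```text
t: 10.55
position: [0.516, 0.1027, 0.1122]
orientation: [-2.475, -1.932, 0.008]
ft_force: [-8.9, -0.7, 18.8]
opening: 0.004
```

Emit:
send_rows --pt "0 0 -1 0" --pt "0 0 -2 0" --pt "0 0 -2 0" --pt "0 0 -2 0"

```text
t: 11.05
position: [0.5161, 0.1027, 0.1122]
orientation: [-2.475, -1.932, 0.009]
ft_force: [-7.9, -1.0, 16.2]
opening: 0.006
```

The hand stalls at tip height 95.2 mm with 16–19 N, exactly the lever's full-down height. Drawing straight out.

Emit:
send_rows --pt "0 0 8 0" --pt "0 0 25 0" --pt "0 0 60 0" --pt "0 0 110 0" --pt "0 0 165 0" --pt "-15 -45 170 0" --pt "-15 -100 170 0" --pt "-15 -100 170 0" --pt "-15 -100 170 0"

```text
t: 12.18
position: [0.5012, 0.003, 0.2826]
orientation: [-2.475, -1.932, 0.008]
ft_force: [0.3, 0.1, -0.2]
opening: 0.0
```

```bash
python3 - <<'E'
from h import *
s=manip.read_state(); print(s["t"],s["position"],s["ft_force"])
im,D,c=snap("wrist"); im2,D2,c2=snap("side")
for z in(.095,.131): print(z,proj(c,[*W((-41,-6.7)),z]), [proj(c,[*W((-41+a,-6.7+b)),z]).round().tolist() for a in(-23,23) for b in(-25,25)])
print("side tail expected home", proj(c2,[*W((36.7,-161)),.04])*2.5-np.array([550,325]))
b=im2[130:290,220:400,::-1]
cv2.imwrite("pics/w4.png",np.hstack([cv2.resize(b,(450,400),interpolation=cv2.INTER_CUBIC),im[:,150:500,::-1]]))
E
```

```text
12.175 [0.50118218 0.00297306 0.2826041 ] [ 0.32303821  0.09831386 -0.16252269]
0.095 [307.07207393  86.32243016] [[285.0, 111.0], [284.0, 60.0], [329.0, 111.0], [330.0, 61.0]]
0.131 [305.73311198  82.34402321] [[282.0, 110.0], [280.0, 53.0], [330.0, 110.0], [331.0, 53.0]]
side tail expected home [227.85270498 258.28192049]
```

View pics/w4.png

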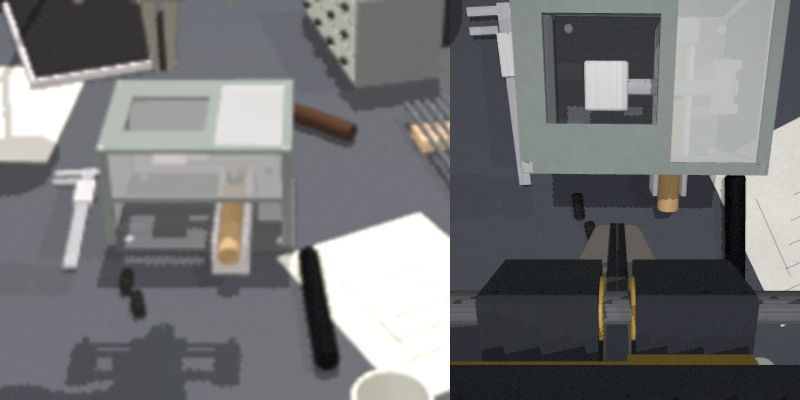

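The paddle spans (285–328, 60–110), which matches the 95 mm level prediction. The tail face in the side view is at about (229,250), against (228,258) expected. I'll check the tail once by ray.

```bash
python3 - <<'E'
from h import *
im,D,c=load("wrist"); P=cloud(c,D)
print("tail",F(plane(c,(368,210),.04)),F(plane(c,(368,210),.05)),"mouth",F(plane(c,(387,194),.046)),[F(P[v,368]).round(1).tolist()+[P[v,368,2].round(3)] for v in (200,206,209,212)])
E
```

```text
tail [  37.87364891 -156.79830024] [  36.17272656 -153.83364048] mouth [  60.44571692 -133.28035014] [[35.1, -139.6, np.float64(0.053)], [35.3, -147.3, np.float64(0.054)], [35.5, -151.4, np.float64(0.054)], [44.8, -171.7, np.float64(0.0)]]
```

```bash
python3 -c "
from cell import manip
print(manip.job_done(), manip.read_state()['t'])"
```

```text
the job is handed in; nothing more can be done
the job is handed in; nothing more can be done
```

I pushed the handle home along the trough, pressed the clamp lever fully down through the window, drew the hand out and handed the job in. The clock was at about 12.2 s of the 43 s; no verdict is reported.

- **Handle:** the push stalled rigidly with a reaction of about 9–10 N. In the last picture the tail stands about 21 mm beyond the trough mouth, against 20 mm expected when home.
- **Lever:** the press stalled at a fingertip height of 95 mm with 16–19 N. In the last picture the paddle lies where it should when level at 95 mm.
- **Surroundings:** no unexplained contact force showed in the readings between moves. The bystanders in the last views look unmoved, though I only judged this by eye; the cup and pencil are not fully in those views.
- **Disagreement:** the tail's absolute position along the fixture's y direction read -159.6 mm during the push but about -155 mm in the last view. The trough mouth shifted by about as much (-141.5 to about -133 mm), so I took this as pixel-picking and calibration error. I never saw the handle's inner end at the stop directly.

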